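# Spin the sole press down onto a shoe and catch the handwheel

## Robot

A 7-joint arm with a two-finger parallel gripper is mounted at the origin on the work surface. World frame = base frame: x ahead of the robot, y to its left, z up, the work surface at z = 0. Lengths are in m, angles in rad, forces in N, time in s.
With the tool pointing down it reaches from about 0.425 to 0.975 m from the base axis. Payload 16.7 kg.
Tool frame: the origin (TCP) lies between the finger pads, 19 mm behind the fingertips; this is the grasp point; z points along the fingers, y is the direction in which the jaws open and shut (so a half turn about z gives the same grasp; the last joint's range is limited). The gripper opens to 85 mm and grips with 20 to 120 N. Pads are 22 mm wide; open, the fingers measure 114 mm over their backs; the gripper's body (76 mm by 85 mm) begins 54 mm behind the grasp point. The pads swing forward as they close: fully open they stand 13 mm farther back than shut.
Start: joints at [1.171, 0.426, 0.074, 1.606, -0.034, 1.111, -0.067], TCP at [0.167, -0.654, 0.25] pointing down, gripper open.
Joint ranges: [-2.85, 2.85], [-0.5, 2.14], [-1.23, 1.37], [0.21, 2.46], [-1.02, 4.16], [0.16, 2.05], [-2.73, 2.73]. Speed limits (rad/s): [1.89, 1.89, 2.39, 2.39, 3.01, 3.01, 3.01].

## Interface

Orientations are given as a unit quaternion [x, y, z, w].
In Python, from station import manip gives the robot as it stands. The module is installed in compiled form; this text tells all that it offers.
- The arm moves only by the shell command python3 -m crank 'ROWS' [FORCE]. ROWS is JSON, a list of rows, each a list of 3 entries, a list of its own where there are three numbers: the turn, a rotation vector about the tool's x, y, z in rad, then the shift along the tool's x, y, z in m, then the opening, from 0 (shut) to 1 (fully open). A call has 1 to 12 rows; each row is the pose to reach, as a shift and turn from the pose measured when the call began, along the tool's axes at that moment; what a row does not reach only later rows make up. A row lasts 1/12 s, in which the tool goes at most 41.7 mm and 7.16 degrees, less where a joint would pass 70% of its speed; a pose out of reach is approached as far as the arm can. A call with a gripper value outside its range is refused whole. The fingers move at their own pace and stop on an object; FORCE is the grip in N (left out, the last holds). Time passes only in rows, so rows that repeat a pose let the fingers close. It gives the time, the measured TCP pose, the force and the opening at its end, in the units of the state.
- manip.observe(): the state, without advancing time (a new reading comes with each control period).
- manip.grab_frame(name): name is "scene" or "top"; returns a dict with "img" (400x640x3 uint8, red, green, blue), "z_map" (400x640 float32, m along the optical axis (not along the pixel's ray), 0 where there is no reading), "intrinsics" (3x3 intrinsics, pixels), "dist" ([k1, k2, p1, p2, k3] as OpenCV has them; the pictures are not rectified), "view" (4x4, takes a point from world to camera coordinates). Camera axes: x right, y up, looking along -z (the intrinsics and any distortion apply to the point x, -y, -z); pixel columns grow to the right and rows downward; lengths in m; the calibration is good to about 2 mm. A picture is of the moment at which its call begins.
- manip.finish_job(): hands the job in, once; it reports no verdict.
The state is a dict: "t": time; "joint_pos": joint angles; "qvel": joint speeds; "effort": joint torques, N m; "eef_pos": TCP position; "tool_rot": TCP orientation; "contact_force": force on the tool from outside, world axes, zero at the start; "torque": the same for the moment, N m; "gripper_width": finger opening in m.
Only numpy, scipy, OpenCV 4.12 (cv2) and the standard library are available. Lean on these libraries where they do the work, as an engineer would, in place of code of your own. Each camera call takes 0.05 s, during which the arm holds its last target. There are 200 camera calls.

## Task

Run the pad of the sole press down to the shoe as a cobbler does: take the knob of the handwheel, spin the wheel clockwise (seen from above), then open the fingers and let it run on by itself for at least four seconds, with the open fingers travelling round either side of the knob, close to it but not touching. Then catch the knob on the run, stop the wheel, turn it on until the pad is about 10 mm above the sole, and let go of it at rest. The pad must never come down on the sole, and the other things on the bench stay as they are.

Things in the scene. Friction and masses are not known exactly. Their poses are not given: they have to be found in the camera images.
- wheel_turn (a joint): angle (rad) of the press's handwheel about its upright axis, growing clockwise seen from above; each turn lowers the pad by 24 mm (3.82 mm per rad). Starts between 0 and 1.8, stops at 14.6. Let go, the wheel runs on and slows with a time constant of about 8 s (6 to 12 s, by its mass) plus 0.05 rad/s2 of dry friction, then stays put. 1.2 to 1.4 rad/s is a good speed to let it go at
- handwheel: the steel handwheel on top of the press, with its knob: 250 mm over the rim, three spokes, 20 mm thick round rim with its centre line at radius 115 mm and 283 mm above the bench; nominal mass 2.4 kg and inertia 0.026 kg m2 (0.7 to 1.5 times that). Origin on its axis, 262 mm above the bench, z up; it turns with the wheel
- wheel_hub (a point): point on the wheel's axis at the top of the hub, 298 mm above the bench; it does not move. The screw stands up through the hub, to 346 mm above the bench at most, and goes down with the pad
- knob_grip (a point): middle of the knob, 317 mm above the bench and 115 mm from the wheel's axis: an upright black cylinder, 28 mm in diameter, from 293 to 338 mm above the bench, standing on the rim over the end of a spoke. It turns freely on its pin, so a gripper holding it need not turn with the wheel. Nothing else on the rim is as high
- pad_face (a point): centre of the underside of the press's black rubber pad (250 x 105 x 20 mm, under a steel plate guided by the two columns), between crosshead and shoe; z up. It goes straight down as the wheel turns clockwise
- sole (a point): highest part of the sole, at the forefoot under the pad; z up, 135 to 143 mm above the bench. It is the sole of a shoe on a green last, 262 mm long, upside down in the press. The pad starts some 41 to 56 mm above it
- press: the press: green steel base 300 x 340 x 25 mm, two columns of 30 mm, 270 mm apart, and a crosshead 330 mm long, 75 mm wide with its top 262 mm above the bench (column nuts to 268 mm); origin at the centre of the base's underside, y along the crosshead; fixed to the bench
- spare_last: a second green shoe last, 262 mm long, 105 mm tall, standing loose on the bench; leave it alone
- hammer: a hammer, 270 mm long, lying on the bench; leave it alone
- tack_tin: an open aluminium tin, 84 mm across and 45 mm tall; leave it alone
- polish_jar: a jar, 66 mm across and 70 mm tall; leave it alone

How it is judged:
On the way, in this order (a step that is already met when the one before it is completed fails the run):
1. the gripper spins the handwheel clockwise (faster than 0.5 rad/s) (velocity of joint wheel_turn above 0.5 rad/s and contact force between the fingers and handwheel above 0.3 N).
2. for 4 s on end the wheel runs clockwise by itself (over 0.2 rad/s), untouched, with the TCP within 30 mm of the middle of the knob (velocity of joint wheel_turn above 0.2 rad/s and contact force between each of the fingers, the arm and handwheel below 0.3 N and distance between the grasp point and knob_grip below 0.03 m), for 4 s.
3. the fingers catch the wheel while it still runs (over 0.08 rad/s) (velocity of joint wheel_turn above 0.08 rad/s and contact force between the fingers and handwheel above 1 N).
4. the fingers hold the knob and the wheel is stopped (under 0.06 rad/s for 0.2 s) (velocity of joint wheel_turn between -0.06 and 0.06 rad/s and contact force between the fingers and handwheel above 1 N and distance between the grasp point and knob_grip below 0.03 m), for 0.2 s.
At the end, for the whole second after the job is handed in: the pad's underside is 4 to 16 mm above the sole, the handwheel is at rest (under 0.05 rad/s) and released, and the spare last, hammer, tin and jar are within 30 mm of where they were (z of pad_face in the frame of sole between 0.004 and 0.016 m and velocity of joint wheel_turn between -0.05 and 0.05 rad/s and distance of each of spare_last, hammer, tack_tin, polish_jar from where it was at the start of the episode below 0.03 m); the robot touches nothing.
It fails at once if the pad comes down on the sole (gap under 1 mm) (z of pad_face in the frame of sole below 0.001 m).
It fails at once if a thing on the bench is knocked away or over (distance of any of spare_last, hammer, tack_tin, polish_jar from where it was at the start of the episode above 0.03 m or angle between any of spare_last, hammer, tack_tin, polish_jar's own z axis and vertical above 0.5 rad).
It also fails if it takes over 67 s, if anything falls off the work surface, if the arm or the gripper's body presses on something with over 40 N, if the wrist force passes 120 N, or if a joint passes its speed limit or range.

## Working session

There is one attempt and no reset: what is moved stays moved. The work goes in short steps, Python scripts to look and compute and a shell command to move; the robot and the scene stay as the last step left them, time stands still between calls to the robot, and variables do not carry over. Pictures are saved under pics/ and viewed, about 8 in all and at most 12, crops included, and the job is handed in when it is done.

```bash
mkdir -p pics; cat > h.py <<'E'
from station import manip
import numpy as np, cv2
from scipy.spatial.transform import Rotation as R
def pts(f):
    z=f["z_map"]; K=np.array(f["intrinsics"]); d=np.array(f["dist"]); V=np.array(f["view"])
    h,w=z.shape; u,v=np.meshgrid(np.arange(w),np.arange(h))
    n=cv2.undistortPoints(np.stack([u,v],-1).reshape(-1,1,2).astype(np.float64),K,d).reshape(h,w,2)
    c=np.stack([n[...,0]*z,-n[...,1]*z,-z],-1)
    T=np.linalg.inv(V); P=c@T[:3,:3].T+T[:3,3]; P[z==0]=np.nan
    return P
def save(f,n): cv2.imwrite("pics/"+n,f["img"][...,::-1])
E
python3 - <<'E'
from h import *
s=manip.observe(); print(s)
for n in("scene","top"):
    f=manip.grab_frame(n); save(f,n+"0.png"); np.save(n+"0.npy",pts(f)); print(n,np.linalg.inv(f["view"])[:3,3])
E
```

```text
{'t': 0.0, 'joint_pos': array([ 1.17049908,  0.4267304 ,  0.0738571 ,  1.60661539, -0.03406586,
        1.11082473, -0.06709256]), 'qvel': array([ 1.44773282e-03, -4.23419558e-04, -3.58250912e-04,  4.42363243e-06,
       -4.98222637e-05,  6.86205634e-04, -6.56412047e-04]), 'effort': array([ 5.75285253e-05, -9.49826503e+01,  3.76069799e+00, -4.63525307e+01,
        1.93642254e-02,  1.01953995e-02, -5.74461097e-06]), 'eef_pos': array([ 0.16738023, -0.6535099 ,  0.24930816]), 'tool_rot': array([ 9.92148609e-01,  1.25062792e-01, -1.46736225e-04, -6.42910158e-04]), 'contact_force': array([ 0.08064354, -0.00700796, -0.21187935]), 'torque': array([0.03015792, 0.02417222, 0.0286495 ]), 'gripper_width': 0.08565548082584838}
scene [1.54369744 0.43615174 1.22895799]
top [ 0.31931742 -0.05448466  1.42499195]
```

View pics/scene0.png

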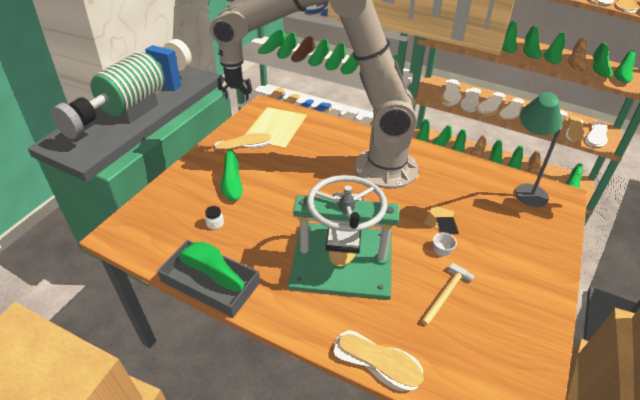

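View pics/top0.png

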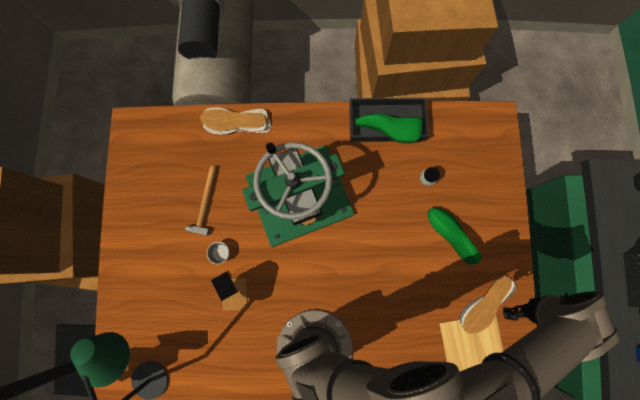

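The top view shows the wheel centred near (291,182) with its knob at (271,149), and the gripper at lower right (520,312). In the scene view the knob is at (354,220) and the pad and shoe are visible under the crosshead at (343,240).

```bash
python3 - <<'E'
from h import *
from scipy.optimize import least_squares
for n in("scene","top"):
    P=np.load(n+"0.npy"); im=cv2.imread(f"pics/{n}0.png").astype(int)
    m=(P[...,2]>.27)&(P[...,2]<.35)&(P[...,0]>.3)&(P[...,0]<.75)&(abs(P[...,1])<.35)
    Q=P[m]; rim=Q[(Q[:,2]>.284)&(Q[:,2]<.297)]
    r=least_squares(lambda p:np.hypot(*(rim[:,:2]-p[:2]).T)-.115,[np.median(Q[:,0]),np.median(Q[:,1])],loss="soft_l1",f_scale=.005)
    c=r.x; k=Q[(Q[:,2]>.305)&(np.hypot(*(Q[:,:2]-c).T)>.08)&(np.hypot(*(Q[:,:2]-c).T)<.14)]
    kt=k[k[:,2]>.332]
    print(n,c,len(rim),"knob",k.mean(0),kt.mean(0) if len(kt) else None,len(k),"hubtop",Q[np.hypot(*(Q[:,:2]-c).T)<.03].max(0))
    # press base
    g=(abs(P[...,2]-.025)<.006)&(np.hypot(P[...,0]-c[0],P[...,1]-c[1])<.25)&(im[...,1]>im[...,2]+25)
    box=cv2.minAreaRect(P[g][:,:2].astype(np.float32)); print("base",box)
P=np.load("scene0.npy")
for v in range(205,272,5): print(v,[tuple(np.round(P[v,u],3)) for u in(335,343,351)])
E
python3 - <<'E'
import cv2
cv2.imwrite("pics/c1.png",cv2.resize(cv2.imread("pics/scene0.png")[170:300,280:410],None,fx=4.5,fy=4.5,interpolation=cv2.INTER_CUBIC))
E
```

```text
scene [0.57973724 0.05610191] 1286 knob [0.6765463  0.12050722 0.32702524] [0.67327655 0.11916246 0.3371522 ] 122 hubtop [0.6056301  0.07993993 0.34558249]
base ((0.5768934488296509, 0.05581285059452057), (0.3026401102542877, 0.33416619896888733), 20.680639266967773)
top [0.57146106 0.05240353] 1611 knob [0.66434951 0.1162855  0.33083345] [0.66590718 0.11795456 0.33615472] 90 hubtop [0.59618644 0.07685009 0.34195723]
base ((0.5696940422058105, 0.05318422615528107), (0.2953835725784302, 0.3357984125614166), 20.82292366027832)
205 [(np.float64(0.585), np.float64(0.02), np.float64(0.262)), (np.float64(0.596), np.float64(0.052), np.float64(0.285)), (np.float64(0.588), np.float64(0.075), np.float64(0.289))]
210 [(np.float64(0.607), np.float64(0.031), np.float64(0.263)), (np.float64(0.603), np.float64(0.056), np.float64(0.271)), (np.float64(0.584), np.float64(0.075), np.float64(0.264))]
215 [(np.float64(0.621), np.float64(0.038), np.float64(0.257)), (np.float64(0.608), np.float64(0.059), np.float64(0.256)), (np.float64(0.676), np.float64(0.111), np.float64(0.338))]
220 [(np.float64(0.604),
[... 1266 characters left out ...]
3), np.float64(0.068), np.float64(0.139)), (np.float64(0.662), np.float64(0.091), np.float64(0.14)), (np.float64(0.646), np.float64(0.112), np.float64(0.135))]
260 [(np.float64(0.686), np.float64(0.075), np.float64(0.132)), (np.float64(0.681), np.float64(0.1), np.float64(0.14)), (np.float64(0.655), np.float64(0.117), np.float64(0.122))]
265 [(np.float64(0.705), np.float64(0.084), np.float64(0.133)), (np.float64(0.691), np.float64(0.105), np.float64(0.13)), (np.float64(0.593), np.float64(0.097), np.float64(0.02))]
270 [(np.float64(0.636), np.float64(0.056), np.float64(0.016)), (np.float64(0.627), np.float64(0.082), np.float64(0.022)), (np.float64(0.616), np.float64(0.107), np.float64(0.024))]
```

View pics/c1.png

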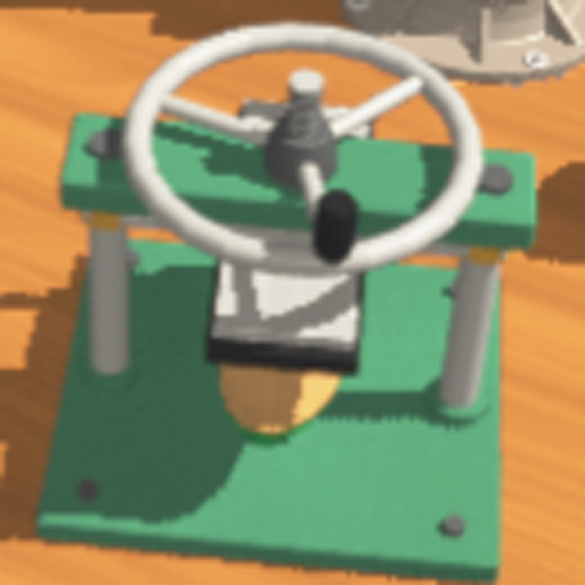

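```bash
python3 -m crank '[[[0,0,0.02],[0.032,-0.014,-0.016],1],[[0,0,0.04],[0.064,-0.028,-0.032],1],[[0,0,0.06],[0.096,-0.042,-0.048],1],[[0,0,0.08],[0.128,-0.056,-0.064],1],[[0,0,0.1],[0.16,-0.07,-0.08],1],[[0,0,0.125],[0.192,-0.084,-0.096],1],[[0,0,0.145],[0.224,-0.098,-0.112],1],[[0,0,0.165],[0.256,-0.112,-0.128],1],[[0,0,0.185],[0.288,-0.126,-0.144],1],[[0,0,0.21],[0.32,-0.14,-0.16],1],[[0,0,0.23],[0.352,-0.154,-0.176],1],[[0,0,0.25],[0.386,-0.164,-0.19],1]]' 30
```

```text
t: 1.1
eef_pos: [0.5015, -0.3975, 0.4408]
tool_rot: [1.0, -0.0, -0.0, -0.0]
contact_force: [-0.6, -0.4, -0.0]
gripper_width: 0.0856
```

```bash
python3 -m crank '[[[0,0,0],[0.012,-0.038,0],1],[[0,0,0],[0.025,-0.076,0],1],[[0,0,0],[0.038,-0.114,0],1],[[0,0,0],[0.05,-0.152,0],1],[[0,0,0],[0.062,-0.19,0],1],[[0,0,0],[0.075,-0.228,0],1],[[0,0,0],[0.088,-0.266,0],1],[[0,0,0],[0.1,-0.304,0],1],[[0,0,0],[0.112,-0.342,0],1],[[0,0,0],[0.125,-0.38,0],1],[[0,0,0],[0.138,-0.418,0],1],[[0,0,0],[0.15,-0.456,0],1]]'
python3 -m crank '[[[0,0,0],[0.01,-0.03,0],1],[[0,0,0],[0.019,-0.06,0],1],[[0,0,0],[0.019,-0.06,0],1]]'
python3 - <<'E'
from h import *
print(manip.observe()["eef_pos"],manip.observe()["joint_pos"])
a=manip.grab_frame("scene");b=manip.grab_frame("top")
for n,f in(("scene",a),("top",b)): np.save(n+"1.npy",pts(f)); save(f,n+"1.png")
cv2.imwrite("pics/m1.png",np.vstack([cv2.resize(x["img"][y:y+190,200:460,::-1],None,fx=1.55,fy=1.55) for x,y in((a,90),(b,80))]))
E
```

```text
t: 2.1
eef_pos: [0.6519, 0.0603, 0.4409]
tool_rot: [1.0, -0.0, -0.0, -0.0]
contact_force: [1.2, 0.5, 0.4]
gripper_width: 0.0855
t: 2.35
eef_pos: [0.6708, 0.1277, 0.4395]
tool_rot: [1.0, 0.004, -0.001, -0.002]
contact_force: [0.3, 0.1, -0.1]
gripper_width: 0.0853
[0.67083607 0.1276929  0.43945027] [-0.0460201   0.36795738 -0.33841764  1.2970869   0.11575768  1.49753504
 -1.93575434]
```

View pics/m1.png

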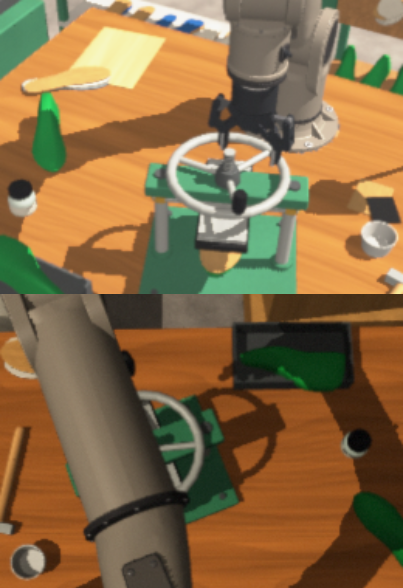

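Seen here: the scene camera (upper half) shows the open fingers above the wheel, and the knob at about (239,201) of the crop. In the top view (lower half) the forearm hides most of the wheel, so I will track with the scene camera.

```bash
python3 - <<'E'
from h import *
print(manip.observe()["eef_pos"])
f=manip.grab_frame("scene"); P=pts(f); e=manip.observe()["eef_pos"]; print(e)
m=(P[...,2]>.42)&(P[...,2]<.455)&(np.hypot(P[...,0]-e[0],P[...,1]-e[1])<.09)
Q=P[m]; print(len(Q), "min z",np.nanmin(P[(np.hypot(P[...,0]-e[0],P[...,1]-e[1])<.08)&(P[...,2]>.37)][:,2]))
for s in(-1,1):
    q=Q[(Q[:,1]-e[1])*s>0]; print(s,np.percentile(q,[2,10,50,90,98],axis=0).round(4).tolist())
E
```

```text
[0.67085529 0.12186726 0.4399804 ]
[0.6708885  0.12023    0.44033608]
64 min z 0.4337023321041059
-1 [[0.66, 0.0665, 0.4338], [0.664, 0.068, 0.4387], [0.6788, 0.0772, 0.4485], [0.6829, 0.079, 0.4542], [0.6845, 0.0796, 0.4548]]
1 [[0.6658, 0.1649, 0.4386], [0.6753, 0.1666, 0.4402], [0.68, 0.1715, 0.4475], [0.6844, 0.1773, 0.4536], [0.6856, 0.1781, 0.4548]]
```

```bash
python3 -m crank '[[[0,0,0],[0,0.001,0.03],1],[[0,0,0],[0,0.002,0.06],1],[[0,0,0],[0,0.002,0.09],1],[[0,0,0],[0,0.002,0.11],1],[[0,0,0],[0,0.002,0.12],1],[[0,0,0],[0,0.002,0.12],1],[[0,0,0],[0,0.002,0.12],0.6],[[0,0,0],[0,0.002,0.12],0.3],[[0,0,0],[0,0.002,0.12],0.2],[[0,0,0],[0,0.002,0.12],0.2],[[0,0,0],[0,0.002,0.12],0.2],[[0,0,0],[0,0.002,0.12],0.2]]' 30
python3 - <<'E'
from h import *
s=manip.observe(); print(s["eef_pos"],s["contact_force"],s["gripper_width"])
f=manip.grab_frame("scene"); save(f,"s2.png")
cv2.imwrite("pics/s2c.png",cv2.resize(f["img"][120:280,280:420,::-1],None,fx=3.5,fy=3.5,interpolation=cv2.INTER_CUBIC))
E
```

```text
t: 3.5
eef_pos: [0.6711, 0.1185, 0.3214]
tool_rot: [1.0, 0.0, 0.0, -0.0]
contact_force: [-0.6, -0.7, 6.0]
gripper_width: 0.0271
[0.67108845 0.11846272 0.32137968] [-0.6220224  -0.69867689  6.04097161] 0.027061215480207238
```

View pics/s2c.png

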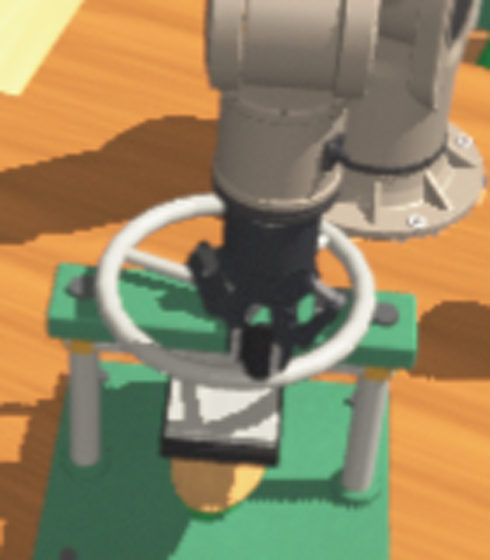

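The knob at (258,350) of the crop sits between the closed fingers, width 27 mm. Next is a short, slow test turn to check forces and centre.

```bash
cat >> h.py <<'E'
C=np.array([.576,.0535])
def rows(th,e,c=C):  # world angles -> tool shifts
    th=np.asarray(th); x=c[0]+.115*np.cos(th)-e[0]; y=-(c[1]+.115*np.sin(th)-e[1])
    for t,a,b in zip(th,x,y): print(f"th {t:.3f} [{a:.3f},{b:.3f}]")
E
python3 - <<'E'
from h import *
e=manip.observe()["eef_pos"]; t0=np.arctan2(e[1]-C[1],e[0]-C[0]); print(t0,np.hypot(*(e[:2]-C)))
rows(t0-np.array([.02,.06,.12,.18,.24,.3,.36,.4]),e)
E
```

```text
0.5992909728002163 0.11512020530842314
th 0.579 [0.001,0.002]
th 0.539 [0.004,0.006]
th 0.479 [0.007,0.012]
th 0.419 [0.010,0.018]
th 0.359 [0.013,0.024]
th 0.299 [0.015,0.031]
th 0.239 [0.017,0.038]
th 0.199 [0.018,0.042]
```

```bash
python3 -m crank '[[[0,0,0],[0.001,0.002,0],0.2],[[0,0,0],[0.004,0.006,0],0.2],[[0,0,0],[0.007,0.012,0],0.2],[[0,0,0],[0.010,0.018,0],0.2],[[0,0,0],[0.013,0.024,0],0.2],[[0,0,0],[0.015,0.031,0],0.2],[[0,0,0],[0.017,0.038,0],0.2],[[0,0,0],[0.018,0.042,0],0.2],[[0,0,0],[0.018,0.042,0],0.2],[[0,0,0],[0.018,0.042,0],0.2],[[0,0,0],[0.018,0.042,0],0.2]]'
cat >> h.py <<'E'
def wheel(f,c=C,prior=None,b=(.002,.001)):
    """spoke angles from scene depth, corrected for camera offset"""
    P=pts(f)-np.array([b[0],b[1],0]); d=P[...,:2]-c; r=np.hypot(d[...,0],d[...,1])
    m=(P[...,2]>.272)&(P[...,2]<.3)&(r>.04)&(r<.098)
    a=np.arctan2(d[m][:,1],d[m][:,0]); best=[]
    g=np.arange(0,2*np.pi/3,.01)
    s=[np.exp(-(((a-x+np.pi/3)%(2*np.pi/3)-np.pi/3)/.1)**2/2).sum() for x in g]
    x=g[int(np.argmax(s))]
    for _ in range(4):
        w=((a-x+np.pi/3)%(2*np.pi/3)-np.pi/3); x+=np.median(w[abs(w)<.12])
    if prior is not None: x+=round((prior-x)/(2*np.pi/3))*2*np.pi/3
    return x,m.sum()
E
python3 - <<'E'
from h import *
s=manip.observe(); e=s["eef_pos"]; print(e,s["contact_force"],s["gripper_width"],np.arctan2(*(e[:2]-C)[::-1]),np.hypot(*(e[:2]-C)))
f=manip.grab_frame("scene"); np.save("sc3.npy",pts(f)); print("spokes now",wheel(f,prior=.2))
# press axis: column/crosshead etc: initial frame spokes
f0={"x":np.load("scene0.npy")}
import h
pp=h.pts; h.pts=lambda q:q["x"]; print("spokes at start",wheel(f0,prior=.6))
for cx in(.573,.576,.579):
  for cy in(.0505,.0535,.0565): print(cx,cy,wheel(f0,c=np.array([cx,cy]),prior=.6),wheel({"x":np.load("sc3.npy")},c=np.array([cx,cy]),prior=.2))
E
```

```text
t: 4.47
eef_pos: [0.689, 0.0756, 0.3214]
tool_rot: [1.0, -0.0, -0.0, -0.0]
contact_force: [-5.9, -0.9, 3.7]
gripper_width: 0.0269
[0.68898061 0.07556676 0.32137512] [-5.94330915 -0.89861974  3.65450343] 0.026872424580640306 0.192886294899505 0.11511541779504332
spokes now (np.float64(0.18121833411958616), np.int64(80))
spokes at start (np.float64(0.5898762684379483), np.int64(174))
0.573 0.0505 (np.float64(0.5887736901930741), np.int64(172)) (np.float64(0.13383201109847132), np.int64(84))
0.573 0.0535 (np.float64(0.5963433703446381), np.int64(172)) (np.float64(0.15462839176602636), np.int64(85))
0.573 0.0565 (np.float64(0.6247004673041568), np.int64(173)) (np.float64(0.18192003861176703), np.int64(80))
0.576 0.0505 (np.float64(0.58999768409576), np.int64(170)) (np.float64(0.15895710542592031), np.int64(82))
0.576 0.0535 (np.float64(0.5898762684379483), np.int64(174)) (np.float64(0.18121833411958616), np.int64(80))
0.576 0.0565 (np.float64(0.6050248262789346), np.int64(172)) (np.float64(0.20274907080295893), np.int64(80))
0.579 0.0505 (np.float64(0.5754757926942989), np.int64(170)) (np.float64(0.17628906136661943), np.int64(83))
0.579 0.0535 (np.float64(0.5827392923761513), np.int64(170)) (np.float64(0.20492204369383818), np.int64(79))
0.579 0.0565 (np.float64(0.5949131467309191), np.int64(167)) (np.float64(0.23286880911149832), np.int64(78))
```

```bash
python3 - <<'E'
from h import *
e=manip.observe()["eef_pos"]; t0=np.arctan2(e[1]-C[1],e[0]-C[0])
rows(t0-np.cumsum([.01,.025,.04,.05,.065,.075,.085,.095,.105,.108,.108,.108]),e)
E
```

```text
th 0.183 [0.000,0.001]
th 0.158 [0.001,0.004]
th 0.118 [0.001,0.009]
th 0.068 [0.002,0.014]
th 0.003 [0.002,0.022]
th -0.072 [0.002,0.030]
th -0.157 [0.001,0.040]
th -0.252 [-0.002,0.051]
th -0.357 [-0.005,0.062]
th -0.465 [-0.010,0.074]
th -0.573 [-0.016,0.084]
th -0.681 [-0.024,0.094]
```

```bash
python3 -m crank '[[[0,0,0],[0,0.001,0],0.2],[[0,0,0],[0.001,0.004,0],0.2],[[0,0,0],[0.001,0.009,0],0.2],[[0,0,0],[0.002,0.014,0],0.2],[[0,0,0],[0.002,0.022,0],0.2],[[0,0,0],[0.002,0.030,0],0.2],[[0,0,0],[0.001,0.040,0],0.2],[[0,0,0],[-0.002,0.051,0],0.2],[[0,0,0],[-0.005,0.062,0],0.2],[[0,0,0],[-0.010,0.074,0],0.2],[[0,0,0],[-0.016,0.084,0],0.2],[[0,0,0],[-0.024,0.094,0],0.2]]'
python3 - <<'E'
from h import *
s=manip.observe(); e=s["eef_pos"]; t0=np.arctan2(e[1]-C[1],e[0]-C[0]); print(s["t"],e,t0,s["contact_force"],np.hypot(*(e[:2]-C)))
w=np.r_[1.3,1.3,1.3-.2*np.arange(1,11)/12]
rows(t0-np.cumsum(w/12),e)
E
```

```text
t: 5.52
eef_pos: [0.6647, -0.0195, 0.3214]
tool_rot: [1.0, -0.0, -0.0, -0.0]
contact_force: [-2.1, 1.4, 2.6]
gripper_width: 0.0265
5.5167 [ 0.66470992 -0.01945071  0.32142341] -0.6882219127389669 [-2.14293765  1.41997321  2.62685878] 0.11485319312593141
th -0.797 [-0.008,0.009]
th -0.905 [-0.018,0.017]
th -1.012 [-0.028,0.025]
th -1.117 [-0.038,0.030]
th -1.222 [-0.049,0.035]
th -1.324 [-0.061,0.039]
th -1.426 [-0.072,0.041]
th -1.526 [-0.084,0.042]
th -1.624 [-0.095,0.042]
th -1.722 [-0.106,0.041]
th -1.817 [-0.117,0.039]
th -1.912 [-0.127,0.035]
```

```bash
python3 -m crank '[[[0,0,0],[-0.008,0.009,0],0.2],[[0,0,0],[-0.018,0.017,0],0.2],[[0,0,0],[-0.028,0.025,0],1],[[0,0,0],[-0.038,0.030,0],1],[[0,0,0],[-0.049,0.035,0],1],[[0,0,0],[-0.061,0.039,0],1],[[0,0,0],[-0.072,0.041,0],1],[[0,0,0],[-0.084,0.042,0],1],[[0,0,0],[-0.095,0.042,0],1],[[0,0,0],[-0.106,0.041,0],1],[[0,0,0],[-0.117,0.039,0],1],[[0,0,0],[-0.127,0.035,0],1]]'
cat > look.py <<'E'
from h import *
import sys,json,os
prior=float(sys.argv[1]); w0=float(sys.argv[2])
s=manip.observe(); t=s["t"]; e0=s["eef_pos"]; f=manip.grab_frame("scene"); save(f,f"l{t:.1f}.png"); np.save(f"l{t:.1f}.npy",pts(f))
x,n=wheel(f,prior=prior); s=manip.observe(); e=s["eef_pos"]
print("t",t,"wheel",x,n,"tcp before",np.arctan2(*(e0[:2]-C)[::-1]),"r",np.hypot(*(e0[:2]-C)),"now",s["t"],e,s["contact_force"],s["gripper_width"])
th=x-w0*.05; w=w0-(.05+w0/8)*np.arange(13)/12; rows(th-np.cumsum((w[:-1]+w[1:])/24),e); print("w end",w[-1])
E
python3 look.py -1.91 1.13
```

```text
t: 6.52
eef_pos: [0.5366, -0.0543, 0.3215]
tool_rot: [1.0, -0.001, 0.0, -0.0]
contact_force: [0.3, 0.5, -0.4]
gripper_width: 0.0855
t 6.5167 wheel -1.9919990795874511 214 tcp before -1.9214782878187422 r 0.11476334783190324 now 6.5667 [ 0.53530082 -0.05318384  0.32161801] [ 0.23106022  1.40369333 -0.45413539] 0.08554544020328976
th -2.142 [-0.021,-0.010]
th -2.234 [-0.030,-0.016]
th -2.325 [-0.038,-0.023]
th -2.415 [-0.045,-0.030]
th -2.503 [-0.052,-0.038]
th -2.590 [-0.057,-0.046]
th -2.675 [-0.062,-0.055]
th -2.759 [-0.066,-0.064]
th -2.842 [-0.069,-0.073]
th -2.924 [-0.072,-0.082]
th -3.004 [-0.073,-0.091]
th -3.083 [-0.074,-0.100]
w end 0.9387499999999999
```

```bash
python3 -m crank '[[[0,0,0],[-0.014,-0.006,0],1],[[0,0,0],[-0.027,-0.014,0],1],[[0,0,0],[-0.038,-0.023,0],1],[[0,0,0],[-0.046,-0.031,0],1],[[0,0,0],[-0.053,-0.039,0],1],[[0,0,0],[-0.058,-0.048,0],1],[[0,0,0],[-0.063,-0.057,0],1],[[0,0,0],[-0.067,-0.066,0],1],[[0,0,0],[-0.070,-0.076,0],1],[[0,0,0],[-0.073,-0.085,0],1],[[0,0,0],[-0.074,-0.095,0],1],[[0,0,0],[-0.074,-0.104,0],1]]'
python3 look.py -3.07 1.0
```

```text
t: 7.57
eef_pos: [0.4612, 0.052, 0.3217]
tool_rot: [1.0, 0.0, -0.0, -0.0]
contact_force: [-0.6, -0.3, -0.1]
gripper_width: 0.0855
t 7.5667 wheel -3.2019143532103946 221 tcp before -3.1281171718733702 r 0.1147957545018888 now 7.6167 [0.46133817 0.05356979 0.32179546] [-0.43717215  1.83750562  0.29196677] 0.08501846535337036
th -3.335 [0.002,-0.022]
th -3.416 [0.004,-0.031]
th -3.496 [0.007,-0.040]
th -3.576 [0.010,-0.048]
th -3.653 [0.014,-0.056]
th -3.730 [0.019,-0.064]
th -3.805 [0.024,-0.071]
th -3.880 [0.030,-0.077]
th -3.953 [0.035,-0.083]
th -4.024 [0.042,-0.089]
th -4.095 [0.048,-0.094]
th -4.164 [0.055,-0.098]
w end 0.8250000000000001
```

```bash
cat > pred.py <<'E'
from h import *
import sys
th,w0,tau=map(float,sys.argv[1:4]); e=manip.observe()["eef_pos"]
w=w0-(.05+w0/tau)*np.arange(13)/12; rows(th-np.cumsum((w[:-1]+w[1:])/24),e); print("w end",w[-1])
E
python3 pred.py -3.255 1.06 10
```

```text
th -3.343 [0.002,-0.023]
th -3.429 [0.004,-0.033]
th -3.515 [0.008,-0.042]
th -3.600 [0.012,-0.051]
th -3.683 [0.016,-0.059]
th -3.765 [0.021,-0.067]
th -3.847 [0.027,-0.074]
th -3.927 [0.033,-0.081]
th -4.006 [0.040,-0.087]
th -4.084 [0.047,-0.093]
th -4.161 [0.054,-0.098]
th -4.237 [0.062,-0.102]
w end 0.904
```

```bash
python3 -m crank '[[[0,0,0],[0.001,-0.015,0],1],[[0,0,0],[0.004,-0.029,0],1],[[0,0,0],[0.008,-0.041,0],1],[[0,0,0],[0.012,-0.051,0],1],[[0,0,0],[0.016,-0.059,0],1],[[0,0,0],[0.021,-0.067,0],1],[[0,0,0],[0.027,-0.074,0],1],[[0,0,0],[0.033,-0.081,0],1],[[0,0,0],[0.040,-0.087,0],1],[[0,0,0],[0.047,-0.093,0],1],[[0,0,0],[0.054,-0.098,0],1],[[0,0,0],[0.062,-0.102,0],1]]'
python3 look.py -4.24 0.9
```

```text
t: 8.62
eef_pos: [0.5239, 0.1562, 0.3218]
tool_rot: [1.0, 0.001, -0.0, -0.001]
contact_force: [0.0, -0.2, 0.2]
gripper_width: 0.0851
t 8.6167 wheel -4.231502918631168 215 tcp before 2.040342304154339 r 0.11519474707604578 now 8.6667 [0.52502567 0.15669083 0.32172929] [ 0.23400461  0.46038364 -0.79432629] 0.08525810932709134
th -4.351 [0.010,-0.004]
th -4.424 [0.018,-0.007]
th -4.496 [0.026,-0.009]
th -4.567 [0.034,-0.011]
th -4.637 [0.042,-0.011]
th -4.706 [0.050,-0.012]
th -4.774 [0.058,-0.012]
th -4.840 [0.066,-0.011]
th -4.906 [0.073,-0.010]
th -4.970 [0.080,-0.008]
th -5.033 [0.087,-0.006]
th -5.095 [0.094,-0.003]
w end 0.7375
```

```bash
python3 -m crank '[[[0,0,0],[0.010,-0.004,0],1],[[0,0,0],[0.018,-0.007,0],1],[[0,0,0],[0.026,-0.009,0],1],[[0,0,0],[0.034,-0.011,0],1],[[0,0,0],[0.042,-0.012,0],1],[[0,0,0],[0.050,-0.012,0],1],[[0,0,0],[0.058,-0.012,0],1],[[0,0,0],[0.066,-0.011,0],1],[[0,0,0],[0.073,-0.010,0],1],[[0,0,0],[0.081,-0.008,0],1],[[0,0,0],[0.088,-0.006,0],1],[[0,0,0],[0.095,-0.003,0],1]]'
python3 look.py -5.1 0.75
```

```text
t: 9.67
eef_pos: [0.6207, 0.1596, 0.3217]
tool_rot: [1.0, 0.001, -0.0, -0.001]
contact_force: [1.0, -0.2, 0.2]
gripper_width: 0.0853
t 9.6667 wheel -5.155492894490264 154 tcp before 1.1717785566588248 r 0.11511122380749034 now 9.7167 [0.62179568 0.15857887 0.32149462] [ 0.30389023 -1.06139036 -1.33881395] 0.08553214191811273
th -5.255 [0.014,0.007]
th -5.316 [0.019,0.010]
th -5.376 [0.025,0.014]
th -5.435 [0.030,0.019]
th -5.493 [0.035,0.023]
th -5.550 [0.040,0.028]
th -5.606 [0.044,0.033]
th -5.661 [0.048,0.038]
th -5.715 [0.051,0.043]
th -5.768 [0.054,0.048]
th -5.820 [0.057,0.054]
th -5.871 [0.060,0.059]
w end 0.60625
```

```bash
python3 pred.py -5.195 0.8 9
```

```text
th -5.261 [0.014,0.007]
th -5.326 [0.020,0.011]
th -5.391 [0.026,0.016]
th -5.454 [0.032,0.020]
th -5.516 [0.037,0.025]
th -5.578 [0.042,0.031]
th -5.638 [0.046,0.036]
th -5.697 [0.050,0.042]
th -5.756 [0.054,0.047]
th -5.813 [0.057,0.053]
th -5.870 [0.060,0.059]
th -5.926 [0.062,0.065]
w end 0.6611111111111112
```

```bash
python3 -m crank '[[[0,0,0],[0.012,0.005,0],1],[[0,0,0],[0.020,0.011,0],1],[[0,0,0],[0.026,0.016,0],1],[[0,0,0],[0.032,0.020,0],1],[[0,0,0],[0.037,0.025,0],1],[[0,0,0],[0.042,0.031,0],1],[[0,0,0],[0.046,0.036,0],1],[[0,0,0],[0.050,0.042,0],1],[[0,0,0],[0.054,0.047,0],1],[[0,0,0],[0.057,0.053,0],1],[[0,0,0],[0.060,0.059,0],1],[[0,0,0],[0.062,0.065,0],1]]'
python3 look.py -5.92 0.66
```

```text
t: 10.72
eef_pos: [0.6841, 0.093, 0.3214]
tool_rot: [1.0, 0.0, 0.0, -0.001]
contact_force: [-0.2, -0.8, -0.4]
gripper_width: 0.0855
t 10.7167 wheel -5.926857712314963 72 tcp before 0.350082879569402 r 0.11508614704986314 now 10.7667 [0.68444879 0.09137948 0.3212923 ] [ 0.36908186 -2.06324634 -0.8832455 ] 0.08529234110765645
th -6.014 [0.002,0.007]
th -6.068 [0.004,0.013]
th -6.121 [0.005,0.019]
th -6.172 [0.006,0.025]
th -6.223 [0.006,0.031]
th -6.273 [0.007,0.037]
th -6.322 [0.006,0.042]
th -6.370 [0.006,0.048]
th -6.418 [0.006,0.053]
th -6.464 [0.005,0.059]
th -6.509 [0.004,0.064]
th -6.554 [0.002,0.069]
w end 0.5275000000000001
```

```bash
python3 -m crank '[[[0,0,0],[0.002,0.007,0],0.6],[[0,0,0],[0.004,0.013,0],0.2],[[0,0,0],[0.005,0.019,0],0.2],[[0,0,0],[0.006,0.025,0],0.2],[[0,0,0],[0.006,0.031,0],0.2],[[0,0,0],[0.007,0.037,0],0.2],[[0,0,0],[0.006,0.042,0],0.2],[[0,0,0],[0.006,0.047,0],0.2],[[0,0,0],[0.006,0.051,0],0.2],[[0,0,0],[0.006,0.054,0],0.2],[[0,0,0],[0.006,0.056,0],0.2],[[0,0,0],[0.006,0.056,0],0.2]]' 30
python3 -m crank '[[[0,0,0],[0,0,0],0.2],[[0,0,0],[0,0,0],0.2],[[0,0,0],[0,0,0],0.2],[[0,0,0],[0,0,0],0.2],[[0,0,0],[0,0,0],0.2],[[0,0,0],[0,0,0],0.2]]'
python3 look.py -6.44 0 | head -1
python3 - <<'E'
import cv2,glob
f=sorted(glob.glob("pics/l*.png"),key=lambda s:float(s.split("/l")[1][:-4]))[-1]; print(f)
cv2.imwrite("pics/c6.png",cv2.resize(cv2.imread(f)[170:290,290:400],None,fx=5,fy=5,interpolation=cv2.INTER_CUBIC))
E
```

```text
t: 11.77
eef_pos: [0.6895, 0.0351, 0.3213]
tool_rot: [1.0, -0.0, -0.001, -0.0]
contact_force: [-8.8, 0.7, 4.3]
gripper_width: 0.0268
t: 12.27
eef_pos: [0.6894, 0.0352, 0.3214]
tool_rot: [1.0, -0.0, -0.001, -0.0]
contact_force: [-3.4, -0.0, 3.1]
gripper_width: 0.027
t 12.2667 wheel -6.452427703052308 100 tcp before -0.15963699879564197 r 0.11483737459249885 now 12.3167 [0.68938294 0.03522221 0.32137399] [-4.12445579  0.93345879  2.66160415] 0.026985547282610836
pics/l12.3.png
```

View pics/c6.png

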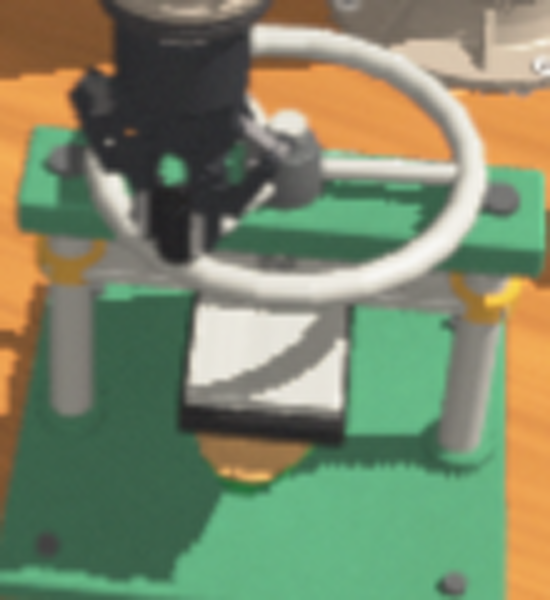

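The gripper at crop (175,230) holds the knob. The pad's front lower edge is at about (262,438), with the orange sole still showing below it, so there is still a gap. Measure it.

```bash
cat > gap.py <<'E'
from h import *
import sys,glob
f=manip.grab_frame("scene"); K,d,V=[np.array(f[k]) for k in("intrinsics","dist","view")]
def proj(p):
    c=V[:3,:3]@p+V[:3,3]; q=np.array([[c[0],-c[1],-c[2]]]); return cv2.projectPoints(q,np.zeros(3),np.zeros(3),K,d)[0].ravel()
def prof(Pm,im,lbl):
    b=np.array([.002,.001,0]); ph=np.deg2rad(20.7); u=np.array([np.cos(ph),np.sin(ph)]); v=np.array([-u[1],u[0]])
    Q=Pm-b; dd=Q[...,:2]-C; a=dd@u; l=dd@v
    top=(abs(l)<.04)&(a>.08)&(a<.118)&(Q[...,2]>.15)&(Q[...,2]<.235)&(im.min(-1)>110)
    so=(Q[...,2]>.1)&(Q[...,2]<.16)&(abs(l)<.035)&(a>.06)&(a<.16)
    cr=(abs(l)<.15)&(abs(a)<.03)&(Q[...,2]>.25)&(Q[...,2]<.268)
    print(lbl,"plate top z",np.median(Q[...,2][top]),top.sum(),"sole z pct",np.percentile(Q[...,2][so],[50,90,98]),so.sum(),"crosshead",np.median(Q[...,2][cr]))
    p=C+.125*u
    col=[]
    for z in np.arange(.14,.235,.005):
        q=proj(np.r_[p,z]+b); col.append((round(z,3),q.round(1).tolist(),im[int(round(q[1])),int(round(q[0]))].tolist()))
    return col
if __name__=="__main__":
    im0=cv2.imread("pics/scene0.png"); c=prof(np.load("scene0.npy"),im0,"start"); print(*c,sep="\n")
    c=prof(pts(f),f["img"],"now"); print(*c,sep="\n")
E
python3 gap.py
```

```text
start plate top z 0.21640123602998518 253 sole z pct [0.13597452 0.1404351  0.14215447] 300 crosshead 0.26238142244929796
(np.float64(0.14), [340.7, 263.0], [70, 111, 149])
(np.float64(0.145), [340.8, 262.0], [70, 110, 146])
(np.float64(0.15), [340.9, 260.9], [69, 111, 147])
(np.float64(0.155), [341.0, 259.9], [70, 112, 148])
(np.float64(0.16), [341.1, 258.8], [71, 113, 151])
(np.float64(0.165), [341.1, 257.8], [71, 114, 152])
(np.float64(0.17), [341.2, 256.7], [71, 115, 152])
(np.float64(0.175), [341.3, 255.6], [70, 113, 150])
(np.float64(0.18), [341.4, 254.6], [71, 113, 149])
(np.float64(0.185), [341.5, 253.5], [71, 112, 150])
(np.float64(0.19), [341.6, 252.4], [53, 77, 100])
(np.float64(0.195), [341.6, 251.3], [39, 46, 55])
(np.float64(0.2), [341.7, 250.2], [40, 40, 40])
(np.float64(0.205), [341.8, 249.1], [40, 39, 41])
(np.float64(0.21), [341.9, 248.0], [51, 52, 54])
(np.float64(0.215), [342.0, 246.9], [58, 59, 60])
(np.float64(0.22), [342.1, 245.8], [76, 80, 80])
(np.float64(0.225), [342.2, 244.6], [111, 118, 120])
(np.float64(0.23), [342.2, 243.5], [124, 132, 134])
now plate to
[... 381 characters left out ...]
5), [341.1, 257.8], [129, 97, 64])
(np.float64(0.17), [341.2, 256.7], [76, 60, 46])
(np.float64(0.175), [341.3, 255.6], [45, 43, 39])
(np.float64(0.18), [341.4, 254.6], [40, 39, 40])
(np.float64(0.185), [341.5, 253.5], [58, 57, 57])
(np.float64(0.19), [341.6, 252.4], [79, 77, 75])
(np.float64(0.195), [341.6, 251.3], [123, 120, 114])
(np.float64(0.2), [341.7, 250.2], [161, 157, 148])
(np.float64(0.205), [341.8, 249.1], [216, 212, 199])
(np.float64(0.21), [341.9, 248.0], [167, 164, 154])
(np.float64(0.215), [342.0, 246.9], [132, 129, 122])
(np.float64(0.22), [342.1, 245.8], [124, 123, 116])
(np.float64(0.225), [342.2, 244.6], [124, 123, 117])
(np.float64(0.23), [342.2, 243.5], [126, 124, 117])
```

```bash
python3 - <<'E'
from gap import *
ph=np.deg2rad(20.7); u=np.array([np.cos(ph),np.sin(ph)]); v=np.array([-u[1],u[0]])
for lbl,P,im in(("start",np.load("scene0.npy"),cv2.imread("pics/scene0.png")),("now",pts(f),f["img"])):
    Q=P-[.002,.001,0]; dd=Q[...,:2]-C; a=dd@u; l=dd@v
    g=im.max(-1)
    for U in(332,338,344,350):
        print(lbl,U,[(r,round(a[r,U]*1e3),round(Q[r,U,2]*1e3),round(l[r,U]*1e3),int(g[r,U])) for r in range(243,264)])
E
```

```text
start 332 [(243, 109, 210, -31, 137), (244, 112, 209, -31, 123), (245, 116, 209, -31, 89), (246, 116, 205, -31, 47), (247, 121, 206, -30, 38), (248, 119, 199, -30, 37), (249, 121, 197, -30, 39), (250, 122, 194, -30, 53), (251, 123, 189, -29, 100), (252, 80, 137, -31, 147), (253, 85, 138, -31, 152), (254, 91, 139, -30, 151), (255, 94, 138, -30, 149), (256, 98, 138, -30, 149), (257, 101, 137, -29, 147), (258, 102, 133, -29, 147), (259, 104, 130, -29, 147), (260, 111, 134, -28, 146), (261, 119, 138, -28, 140), (262, 118, 133, -28, 123), (263, 118, 127, -27, 103)]
start 338 [(243, 113, 218, -13, 141), (244, 115, 215, -13, 128), (245, 115, 211, -13, 118), (246, 115, 206, -12, 58), (247, 119, 206, -12, 42), (248, 124, 208, -12, 46), (249, 119, 197, -12, 39), (250, 122, 196, -11, 43), (251, 123, 193, -11, 78), (252, 81, 140, -12, 134), (253, 83, 137, -12, 150), (254, 86, 137, -12, 154), (255, 91, 137, -11, 154), (256, 97, 139, -11, 154), (257, 102, 141, -10, 153), (258, 102, 136, -10, 152), (259, 104, 133, -10, 149), (260, 111, 137, -10, 148), (261, 113, 134, -9, 147), (262, 116, 133, -9, 148), (263, 118, 130, -9, 150)]
start 344 [(243, 112, 219, 5, 127), (244, 113, 216, 5, 142), (245, 115, 213, 5, 125), (246, 114, 207, 6, 98), (247, 116, 205, 6, 64), (248, 122, 207, 6, 55), (249, 118, 198, 6, 43), (250, 120, 196, 7, 39), (251, 121, 193, 7, 51), (252, 121, 189, 7, 95), (253, 84, 141, 7, 146), (254, 85, 138, 7, 151), (255, 91, 140, 8, 150), (256, 95, 140, 8, 151), (257, 95, 135, 8, 152), (258, 99, 135, 9, 151), (259, 102, 134, 9, 151), (260, 109, 137, 9, 154), (261, 111, 135, 10, 160), (262, 116, 136, 10, 153), (263, 119, 135, 10, 157)]Traceback (most recent call last):
  File "<stdin>", line 7, in <module>
ValueError: cannot convert float NaN to integer
```

```bash
python3 - <<'E'
from h import *
e=manip.observe()["eef_pos"]; t0=np.arctan2(e[1]-C[1],e[0]-C[0])
rows(t0-np.cumsum([.02,.04,.06,.08,.08,.08,.08,.08,.08,.08,.08,.08]),e)
print("second, from end point"); t1=t0-.84; e1=np.r_[C+.115*np.array([np.cos(t1),np.sin(t1)]),0]
rows(t1-np.cumsum([.08]*12),e1)
t1-=.96;  print("third");e1=np.r_[C+.115*np.array([np.cos(t1),np.sin(t1)]),0]
rows(t1-np.cumsum([.08,.08,.08,.08,.08,.06,.04,.02,0]),e1)
E
```

```text
th -0.180 [-0.000,0.002]
th -0.220 [-0.001,0.007]
th -0.280 [-0.003,0.013]
th -0.360 [-0.006,0.022]
th -0.440 [-0.009,0.031]
th -0.520 [-0.014,0.039]
th -0.600 [-0.018,0.047]
th -0.680 [-0.024,0.054]
th -0.760 [-0.030,0.061]
th -0.840 [-0.037,0.067]
th -0.920 [-0.044,0.073]
th -1.000 [-0.051,0.078]
second, from end point
th -1.080 [-0.008,0.005]
th -1.160 [-0.016,0.009]
th -1.240 [-0.025,0.012]
th -1.320 [-0.034,0.015]
th -1.400 [-0.043,0.017]
th -1.480 [-0.052,0.018]
th -1.560 [-0.061,0.018]
th -1.640 [-0.070,0.018]
th -1.720 [-0.079,0.017]
th -1.800 [-0.088,0.015]
th -1.880 [-0.097,0.013]
th -1.960 [-0.106,0.010]
third
th -2.040 [-0.008,-0.004]
th -2.120 [-0.016,-0.008]
th -2.200 [-0.024,-0.013]
th -2.280 [-0.031,-0.019]
th -2.360 [-0.038,-0.025]
th -2.420 [-0.043,-0.030]
th -2.460 [-0.046,-0.034]
th -2.480 [-0.047,-0.036]
th -2.480 [-0.047,-0.036]
```

```bash
python3 -m crank '[[[0,0,0],[0,0.002,0],0.2],[[0,0,0],[-0.001,0.007,0],0.2],[[0,0,0],[-0.003,0.013,0],0.2],[[0,0,0],[-0.006,0.022,0],0.2],[[0,0,0],[-0.009,0.031,0],0.2],[[0,0,0],[-0.014,0.039,0],0.2],[[0,0,0],[-0.018,0.047,0],0.2],[[0,0,0],[-0.024,0.054,0],0.2],[[0,0,0],[-0.030,0.061,0],0.2],[[0,0,0],[-0.037,0.067,0],0.2],[[0,0,0],[-0.044,0.073,0],0.2],[[0,0,0],[-0.051,0.078,0],0.2]]'
python3 -m crank '[[[0,0,0],[-0.008,0.005,0],0.2],[[0,0,0],[-0.016,0.009,0],0.2],[[0,0,0],[-0.025,0.012,0],0.2],[[0,0,0],[-0.034,0.015,0],0.2],[[0,0,0],[-0.043,0.017,0],0.2],[[0,0,0],[-0.052,0.018,0],0.2],[[0,0,0],[-0.061,0.018,0],0.2],[[0,0,0],[-0.070,0.018,0],0.2],[[0,0,0],[-0.079,0.017,0],0.2],[[0,0,0],[-0.088,0.015,0],0.2],[[0,0,0],[-0.097,0.013,0],0.2],[[0,0,0],[-0.106,0.010,0],0.2]]'
python3 -m crank '[[[0,0,0],[-0.008,-0.004,0],0.2],[[0,0,0],[-0.016,-0.008,0],0.2],[[0,0,0],[-0.024,-0.013,0],0.2],[[0,0,0],[-0.031,-0.019,0],0.2],[[0,0,0],[-0.038,-0.025,0],0.2],[[0,0,0],[-0.043,-0.030,0],0.2],[[0,0,0],[-0.046,-0.034,0],0.2],[[0,0,0],[-0.047,-0.036,0],0.2],[[0,0,0],[-0.047,-0.036,0],0.2],[[0,0,0],[-0.047,-0.036,0],0.2]]'
python3 look.py -8.76 0 | head -1
python3 - <<'E'
from gap import *
ph=np.deg2rad(20.7); u=np.array([np.cos(ph),np.sin(ph)]); v=np.array([-u[1],u[0]])
prof(pts(f),f["img"],"now")
for lbl,P,im in(("now",pts(f),f["img"]),):
    Q=P-[.002,.001,0]; dd=Q[...,:2]-C; a=dd@u; l=dd@v
    g=im.max(-1)
    for U in(332,338,344,350):
        print(lbl,U,[(r,*np.round([a[r,U]*1e3,Q[r,U,2]*1e3]).tolist(),int(g[r,U])) for r in range(249,268)])
save(f,"n7.png"); cv2.imwrite("pics/c7.png",cv2.resize(f["img"][170:290,290:400,::-1],None,fx=5,fy=5,interpolation=cv2.INTER_CUBIC))
E
```

```text
t: 13.42
eef_pos: [0.6375, -0.0435, 0.3214]
tool_rot: [1.0, -0.001, -0.001, -0.001]
contact_force: [-4.6, 6.0, 2.0]
gripper_width: 0.0272
t: 14.42
eef_pos: [0.5312, -0.0525, 0.3214]
tool_rot: [1.0, -0.0, -0.0, -0.001]
contact_force: [5.0, 11.9, -5.3]
gripper_width: 0.0266
t: 15.25
eef_pos: [0.4845, -0.0165, 0.3214]
tool_rot: [1.0, -0.0, 0.0, -0.002]
contact_force: [7.5, 4.7, -7.3]
gripper_width: 0.027
t 15.25 wheel -8.756700065513115 219 tcp before -2.4888283971206637 r 0.1151791207665307 now 15.3 [ 0.48457354 -0.01656081  0.32139457] [ 6.72735723  5.64215162 -7.19231611] 0.026753035997419777
now plate top z 0.1808871384897761 249 sole z pct [0.13402744 0.15591511 0.15873162] 169 crosshead 0.26249851660205514
now 332 [(249, 109.0, 183.0, 129), (250, 111.0, 181.0, 131), (251, 112.0, 178.0, 139), (252, 110.0, 170.0, 122), (253, 114.0, 171.0, 72), (254, 116.0, 168.0, 47), (255, 120.0, 168.0, 52), (256, 124.0, 168.0, 40), (257, 121.0, 160.0, 41), (258, 122.0, 157.0, 72), (259, 109.0, 137.0, 122), (260, 113.0, 136.0, 146), (261, 112.0, 130.0, 143), (262, 120.0, 135.0, 126), (263, 121.0, 1
[... 882 characters left out ...]
 157.0, 69), (260, 104.0, 131.0, 117), (261, 111.0, 135.0, 148), (262, 117.0, 137.0, 151), (263, 117.0, 132.0, 151), (264, 124.0, 135.0, 154), (265, 117.0, 122.0, 143), (266, 126.0, 128.0, 131), (267, 46.0, 27.0, 160)]
now 350 [(249, 98.0, 179.0, 229), (250, 103.0, 180.0, 229), (251, 109.0, 182.0, 230), (252, 110.0, 178.0, 224), (253, 117.0, 181.0, 146), (254, 115.0, 175.0, 116), (255, 113.0, 168.0, 63), (256, 119.0, 170.0, 56), (257, 121.0, 168.0, 50), (258, 120.0, 162.0, 39), (259, 125.0, 163.0, 43), (260, 120.0, 153.0, 66), (261, 101.0, 125.0, 95), (262, 18.0, 23.0, 96), (263, 23.0, 24.0, 102), (264, 29.0, 24.0, 133), (265, 35.0, 27.0, 176), (266, 41.0, 29.0, 181), (267, 43.0, 26.0, 181)]
```

View pics/c7.png

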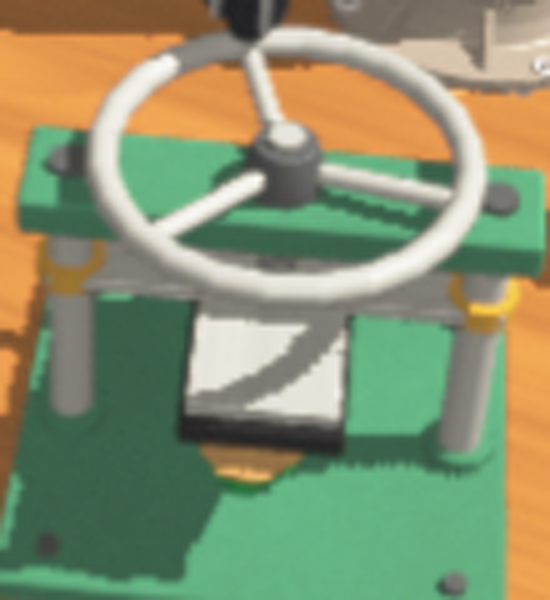

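The pad's lower edge is now at crop (262,443), and only a sliver of sole shows beneath it. I estimate a gap of about 13–14 mm, so I'll turn 0.9 rad more.

```bash
python3 - <<'E'
from h import *
e=manip.observe()["eef_pos"]; t0=np.arctan2(e[1]-C[1],e[0]-C[0])
rows(t0-np.cumsum([.03,.06,.09,.1,.11,.11,.11,.1,.09,.06,.04]),e)
E
```

```text
th -2.517 [-0.002,-0.003]
th -2.577 [-0.006,-0.009]
th -2.667 [-0.011,-0.018]
th -2.767 [-0.016,-0.028]
th -2.877 [-0.020,-0.040]
th -2.987 [-0.022,-0.052]
th -3.097 [-0.024,-0.065]
th -3.197 [-0.023,-0.076]
th -3.287 [-0.022,-0.087]
th -3.347 [-0.021,-0.094]
th -3.387 [-0.020,-0.098]
```

```bash
python3 -m crank '[[[0,0,0],[-0.002,-0.003,0],0.2],[[0,0,0],[-0.006,-0.009,0],0.2],[[0,0,0],[-0.011,-0.018,0],0.2],[[0,0,0],[-0.016,-0.028,0],0.2],[[0,0,0],[-0.020,-0.040,0],0.2],[[0,0,0],[-0.022,-0.052,0],0.2],[[0,0,0],[-0.024,-0.065,0],0.2],[[0,0,0],[-0.023,-0.076,0],0.2],[[0,0,0],[-0.022,-0.087,0],0.2],[[0,0,0],[-0.021,-0.094,0],0.2],[[0,0,0],[-0.020,-0.098,0],0.2],[[0,0,0],[-0.020,-0.098,0],0.2]]'
python3 -m crank '[[[0,0,0],[0,0,0],0.2],[[0,0,0],[0,0,0],0.2],[[0,0,0],[0,0,0],0.2],[[0,0,0],[0,0,0],0.2],[[0,0,0],[0,0,0],0.2],[[0,0,0],[0,0,0],0.2]]' 20
python3 look.py -9.66 0 | head -1
python3 - <<'E'
from gap import *
prof(pts(f),f["img"],"now")
ph=np.deg2rad(20.7); u=np.array([np.cos(ph),np.sin(ph)]); v=np.array([-u[1],u[0]])
# sole height near pad edge & pad-face bottom by median over columns, all frames
for n,P in[("start",np.load("scene0.npy")),("now",pts(f))]:
    Q=P-[.002,.001,0]; dd=Q[...,:2]-C; a=dd@u; l=dd@v
    for lo in(.07,.08,.09,.1,.11):
        m=(a>lo)&(a<lo+.01)&(abs(l)<.03)&(Q[...,2]>.11)&(Q[...,2]<.147); print(n,"sole a",lo,np.median(Q[...,2][m]) if m.any() else None,m.sum())
    m=(abs(l)<.045)&(a>.117)&(a<.127)&(Q[...,2]>.142); print(n,"face z low",np.percentile(Q[...,2][m],[2,5,10,50]),m.sum())
    b=(Q[...,2]<.035)&(Q[...,2]>.015)&(abs(l)<.13)&(a>.13)&(a<.145); print("base z",np.median(Q[...,2][b]))
E
```

```text
t: 16.35
eef_pos: [0.4644, 0.0819, 0.3214]
tool_rot: [1.0, 0.0, 0.0, -0.002]
contact_force: [-0.4, -0.8, -3.7]
gripper_width: 0.0268
t: 16.85
eef_pos: [0.4643, 0.0818, 0.3213]
tool_rot: [1.0, -0.0, 0.0, -0.002]
contact_force: [0.0, -0.8, -3.7]
gripper_width: 0.0268
t 16.85 wheel -9.67797553921555 210 tcp before 2.893930076382661 r 0.11524712439561893 now 16.9 [0.46428447 0.08180664 0.32134467] [-0.19868387 -0.16140013 -3.1064727 ] 0.02675512908457693
now plate top z 0.1773277928502799 250 sole z pct [0.13458482 0.15602844 0.1589814 ] 174 crosshead 0.26247072547086153
start sole a 0.07 0.13702466965495785 4
start sole a 0.08 0.13954528190525184 51
start sole a 0.09 0.13740695523125324 48
start sole a 0.1 0.13643483658836464 56
start sole a 0.11 0.13398012046998897 54
start face z low [0.18695432 0.18862586 0.19227198 0.27839993] 284
base z 0.02497182586710789
now sole a 0.07 None 0
now sole a 0.08 None 0
now sole a 0.09 None 0
now sole a 0.1 0.12814721939746954 4
now sole a 0.11 0.13343063244992037 55
now face z low [0.14775357 0.14870155 0.15090532 0.16391789] 203
base z 0.02473725946564309
```

Estimated gap is now about 6–8 mm: pad at about 148 mm, and the sole at about 140–142 mm, rising under the pad. I'll turn back about 0.6 rad to centre it near 10 mm, then let go.

```bash
python3 - <<'E'
from h import *
e=manip.observe()["eef_pos"]; t0=np.arctan2(e[1]-C[1],e[0]-C[0])
rows(t0+np.cumsum([.03,.06,.08,.09,.09,.09,.08,.05,.03]),e)
E
```

```text
th 2.923 [-0.001,0.003]
th 2.983 [-0.002,0.010]
th 3.063 [-0.003,0.019]
th 3.153 [-0.003,0.030]
th 3.243 [-0.003,0.040]
th 3.333 [-0.001,0.050]
th 3.413 [0.001,0.059]
th 3.463 [0.003,0.065]
th 3.493 [0.004,0.068]
```

```bash
python3 -m crank '[[[0,0,0],[-0.001,0.003,0],0.2],[[0,0,0],[-0.002,0.010,0],0.2],[[0,0,0],[-0.003,0.019,0],0.2],[[0,0,0],[-0.003,0.030,0],0.2],[[0,0,0],[-0.003,0.040,0],0.2],[[0,0,0],[-0.001,0.050,0],0.2],[[0,0,0],[0.001,0.059,0],0.2],[[0,0,0],[0.003,0.065,0],0.2],[[0,0,0],[0.004,0.068,0],0.2],[[0,0,0],[0.004,0.068,0],0.2],[[0,0,0],[0.004,0.068,0],0.2],[[0,0,0],[0.004,0.068,0],0.2]]'
python3 -m crank '[[[0,0,0],[0,0,0],0.2],[[0,0,0],[0,0,0],0.2],[[0,0,0],[0,0,0],0.2],[[0,0,0],[0,0,0],0.2],[[0,0,0],[0,0,0],0.5],[[0,0,0],[0,0,0],1],[[0,0,0],[0,0,0],1],[[0,0,0],[0,0,0],1],[[0,0,0],[0,0,0],1],[[0,0,0],[0,0,0],1],[[0,0,0],[0,0,0],1]]'
python3 look.py -9.08 0 | head -1
python3 -m crank '[[[0,0,0],[0,0,-0.01],1],[[0,0,0],[0,0,-0.03],1],[[0,0,0],[0,0,-0.06],1],[[0,0,0],[0,0,-0.09],1],[[0,0,0],[0,0,-0.11],1],[[0,0,0],[0,0,-0.12],1],[[0,0,0],[0,0,-0.12],1],[[0,0,0],[0,0,-0.12],1],[[0,0,0],[0,0,-0.12],1],[[0,0,0],[0,0,-0.12],1],[[0,0,0],[0,0,-0.12],1],[[0,0,0],[0,0,-0.12],1]]'
python3 look.py -9.08 0 | head -1
python3 - <<'E'
from gap import *
prof(pts(f),f["img"],"now"); save(f,"n8.png")
E
```

```text
t: 17.95
eef_pos: [0.4679, 0.0142, 0.3213]
tool_rot: [1.0, 0.0, -0.0, -0.001]
contact_force: [-5.6, -2.2, 5.0]
gripper_width: 0.0269
t: 18.87
eef_pos: [0.468, 0.0142, 0.3213]
tool_rot: [1.0, 0.0, -0.0, -0.002]
contact_force: [0.3, 0.2, -0.8]
gripper_width: 0.0851
t 18.8667 wheel -9.0743771627611 219 tcp before -2.793142307169776 r 0.11495627495542919 now 18.9167 [0.46792284 0.01425069 0.3212505 ] [-0.36896097  0.68594702  0.6083242 ] 0.08541292451217825
t: 19.92
eef_pos: [0.4679, 0.0139, 0.4407]
tool_rot: [1.0, 0.0, -0.001, -0.002]
contact_force: [-0.4, -0.2, -0.4]
gripper_width: 0.0855
t 19.9167 wheel -9.073877387195267 222 tcp before -2.7903977670521156 r 0.11516624520812947 now 19.9667 [0.46791511 0.01386741 0.44082366] [ 0.30519874 -0.04854668 -0.69474675] 0.08529323241804136
now plate top z 0.1795120447993882 250 sole z pct [0.1340179  0.15638595 0.1589453 ] 172 crosshead 0.2624532743529905
```

View pics/n8.png

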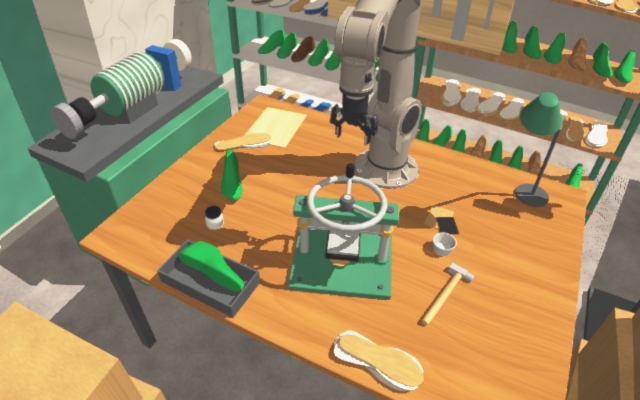

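The knob at (350,172) is free with the gripper clear above it. The last, jar, tin and hammer stand where they were, and the wheel angle stayed the same (-9.074) over the last second.

```bash
python3 -c "
from station import manip
print(manip.finish_job())"
```

```text
the job is handed in; nothing more can be done
None
```

I handed the job in at about t = 20 s. No verdict was reported.

- **Spin and free run:** I gripped the knob, spun the wheel clockwise to about 1.3 rad/s and opened the fingers. It then ran by itself for about 5 s, slowing to about 0.7 rad/s. At the one-second checks the open fingers were within about 10 mm of the knob, and the measured forces stayed at sensor-noise level.
- **Catch and stop:** I caught the knob while the wheel was still running at about 0.6 rad/s, stopped it and held it.
- **Final turn:** I turned the wheel on by about 3.2 rad. The gap then looked like only 6–8 mm, so I turned it back about 0.6 rad before letting go at rest.

**Last checks:**
- **Gap:** the pad underside is at about 151 mm and the sole at about 140–142 mm, so about 9–11 mm. It is good to about 3 mm, because the highest part of the sole is hidden under the pad. The fall of the plate in the depth image agreed with the turns to within 0.5 mm.
- **Wheel:** its angle did not change over the last second (-9.074 rad both times), with the gripper open and 120 mm above the knob.
- **Bench:** the spare last, hammer, tin and jar are where they were, judging by eye in the picture.
- **Disagreement:** the two cameras differed by about 8 mm in x. I settled this by checking the scene camera against the gripper's position, and forces while cranking stayed at or below about 14 N.

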